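# Refit the vanity carousel's collar and present the hair-tie jar

## Robot

A 6-joint arm with a two-finger parallel gripper is mounted at the origin on the work surface. World frame = base frame: x ahead of the robot, y to its left, z up, the work surface at z = 0. Lengths are in m, angles in rad, forces in N, time in s.
With the tool pointing down it reaches from about 0.425 to 0.925 m from the base axis. Payload 12.5 kg.
Tool frame: the origin (TCP) lies midway between the tips of the shut fingers; the grasp point (between the pads) lies 19 mm behind it (manip.grip_point_offset is the z of the grasp point in the tool frame, in m); z points along the fingers, y is the line along which they close (so a half turn about z gives the same grasp; the last joint's range is limited). The gripper opens to 85 mm and grips with 20 to 120 N. Pads are 22 mm wide; open, the fingers measure 114 mm over their backs; the gripper's body (76 mm by 85 mm) begins 54 mm behind the grasp point. The pads swing forward as they close: fully open they stand 13 mm farther back than shut.
Start: joints at [-1.429, 0.491, 1.559, -0, 1.092, -0.106], TCP at [0.153, -0.606, 0.2] pointing down, gripper open.
Joint ranges: [-3.1, 3.1], [-0.84, 2.19], [0.05, 2.79], [-1.13, 4.28], [0.06, 2.93], [-2.69, 2.69]. Speed limits (rad/s): [2.22, 2.22, 2.79, 3.14, 3.14, 3.14].

## Interface

Orientations are given as a 3x3 rotation matrix whose columns are the frame's x, y, z axes.
In Python, from station import state, eyes, hand_in, manip gives the robot as it stands.
- The arm moves only by the tool jog_arm, never from a script. Its argument "increments" is a list of rows, each an object of numbers: "x", "y", "z": the shift along the tool's x, y, z in mm; "roll": the turn about the tool's z in rad. In form: [{"x": .., "y": .., "z": .., "roll": ..}, ...]. A call has 1 to 5 rows; each row is the pose to reach, as a shift and turn from the pose commanded when the call began, along the tool's axes at that moment; what a row does not reach only later rows make up. A row lasts 1/12 s, in which the tool goes at most 41.7 mm and 7.16 degrees, less where a joint would pass 70% of its speed; a pose out of reach is approached as far as the arm can. A call with a gripper value outside its range is refused whole. "jaw" is the finger opening in mm, from 0 to 85.4, set as the call begins (left out, the last holds). The fingers move at their own pace and stop on an object; "newtons" is the grip in N (left out, the last holds). Time passes only in rows, so rows that repeat a pose let the fingers close. It gives the time, the measured TCP pose, the force, the opening and the grip force at its end, in the units of the state.
- state(): the state, without advancing time (a new reading comes with each control period).
- eyes.get_image(name): name is "scene" or "top" or "wrist"; returns the picture (384x512x3 uint8, blue, green, red); there is no depth.
- eyes.calibration(name): a dict with "fx", "fy", "cx", "cy" (pixels), "rvec" (rotation vector, rad) and "tvec" (3), from world to camera coordinates, as OpenCV has them; the wrist camera has in their place "T_tool_cam" (4x4, takes a point from camera to tool coordinates, whose origin is the TCP and whose axes are the flange's). Camera axes: x right, y down, z forward; pixel columns grow to the right and rows downward; lengths in m; the calibration is good to about 2 mm. A picture is of the moment at which its call begins: read the wrist's pose just before it. calibration takes no time and is no camera call.
- hand_in(): hands the job in; it is judged then, once.
The state is a dict: "clock": time; "joint_pos": joint angles; "dq": joint speeds; "effort": joint torques, N m; "ee_pos": TCP position; "tcp_rot": TCP orientation; "contact_force": force on the tool from outside, world axes, zero at the start; "wrist_torque": the same for the moment, N m; "width": finger opening in m; "grip_force": force on a finger pad.
Only numpy, scipy, OpenCV 4.12 (cv2) and the standard library are available. Lean on these libraries where they do the work, as an engineer would, in place of code of your own. Each camera call takes 0.05 s, during which the arm holds its last target. There are 200 camera calls.

## Task

Slip the loose wooden collar over the steel post in the middle of the bathroom carousel and let it sit fully down on the shoulder. Then turn the carousel steadily, without letting it spin away, until the round jar with the screw lid stands at the front, in line with the pointer on the carousel's foot, and finish while still holding the carousel still with the fingers: do not let go at the end. Leave the soap box, tweezer, toothbrush stand and tumbler where they are.

Things in the scene. Friction and masses are not known exactly. Their poses are not given: they have to be found in the camera images.
- collar: Loose plain teak ring, outside diameter 48, bore 26, height 36 mm, about 60 g, lying flat on the counter. Origin: centre of its underside, z along the bore, upward.
- carousel_base: Fixed teak foot of the carousel, a disc of radius 90 and height 20 mm on the counter. Origin on the turning axis at the counter surface, z up; its -x axis is the front, the way to the pointer.
- pointer (a point): Top of the small upright teak pointer (8 mm wide, 34 mm above the counter) on a tongue of the fixed foot, 142 mm from the turning axis, just outside the deck's rim: it marks the front.
- turntable: Teak deck of the carousel, radius 120 mm, top face 35 mm above the counter, 1 kg with all fixed on it; turns freely both ways, drag about 0.04 N m, stays where left. Origin on the axis, 23 mm above the counter, z up. 72 mm from the axis: toward -x the round jar, +x a square box with flat lid (53 mm wide, top 91 mm up), -y an open cup (diameter 56, top 80 mm up); toward +y the grab peg.
- post_tip (a point): Top of the steel post on the deck's turning axis, 150 mm above the counter; the post is 20 mm in diameter, its last 5 mm taper to 12 mm. It stands 45 mm above the flat shoulder (105 mm above the counter) of the round teak hub, diameter 34 mm, on which the collar is to sit.
- jar_lid (a point): Centre of the top of the ribbed aluminium screw lid (diameter 56 mm) of the round glass jar of hair ties, 93 mm above the counter, 72 mm from the turning axis. The jar is fixed to the deck and its lid does not turn.
- peg_top (a point): Top centre of the upright round steel grab peg fixed at the deck's edge: diameter 14, 60 mm tall from the deck (top 95 mm above the counter), 105 mm from the turning axis, a quarter turn from the jar. It can be pinched from above to turn and hold the deck; the round peg may turn between the fingers.
- soap_box: Closed white plastic travel soap box, 74 x 109 x 38 mm, on the teak tray; leave alone. Origin: centre of underside.
- tweezer: Steel tweezer, 95 mm long, 5 mm thick, on the tray; leave alone. Origin: middle of underside.
- brush_stand: Pale ceramic toothbrush stand, diameter 72, height 90 mm, on the tray; leave alone. Origin: centre of underside.
- tumbler: Clear glass tumbler on the counter, diameter 68, height 85 mm; leave alone. Origin: centre of underside.
Not all that is in view belongs to the job. Of the things that look like the collar, the largest one is meant.

How it is judged:
By the outcome, as a careful person would: the job done as asked, in the order asked, and still so for the second after the job is handed in, while the arm keeps its last pose, push and grip.
It also fails if it takes over 67 s, if anything falls off the work surface, if the arm or the gripper's body presses on something with over 40 N, if the wrist force passes 120 N, or if a joint passes its speed limit or range.

## Working session

There is one attempt and no reset: what is moved stays moved. The work goes in short steps, Python scripts to look and compute and a tool call to move; the robot and the scene stay as the last step left them, time stands still between calls to the robot, and variables do not carry over. Pictures are saved under pics/ and viewed, at most 10 in all, crops included, and the job is handed in when it is done.

Besides the shell and the picture viewer there is one more tool, called after ">>>" by a JSON object that holds its "op" and its "data", one argument or row to a line. jog_arm: Moves the arm, as the interface text tells. Its arguments: {"type":"object","properties":{"increments":{"type":"array"},"jaw":{"type":"number"},"newtons":{"type":"number"}},"required":["increments"]}

```bash
mkdir -p pics; ls; python3 - <<'E'
from station import state,eyes,manip
import cv2,numpy as np
s=state();print(s['clock'],s['ee_pos'],s['tcp_rot'],s['width'],manip.grip_point_offset)
for n in("scene","top"):
    cv2.imwrite(f"pics/{n}0.png",cv2.resize(eyes.get_image(n),(800,600),interpolation=cv2.INTER_CUBIC));print(n,eyes.calibration(n))
print(eyes.calibration("wrist"))
E
```

```text
pics
0.0 [ 0.15328799 -0.60567509  0.19931945] [[ 9.69457774e-01  2.45258228e-01 -1.60512291e-04]
 [ 2.45258257e-01 -9.69457194e-01  1.06580357e-03]
 [ 1.05787300e-04 -1.07261853e-03 -9.99999419e-01]] 0.08539175860419733 -0.0187
scene {'fx': 488.44046135166093, 'fy': 488.44046135166093, 'cx': 260.08870203809795, 'cy': 187.79146926179283, 'rvec': array([ 2.12241192,  0.63575814, -0.32522494]), 'tvec': array([-0.48049028, -0.01963824,  1.46564403])}
top {'fx': 447.5112953498166, 'fy': 447.5112953498166, 'cx': 247.30757603632966, 'cy': 186.66346935944256, 'rvec': array([ 2.18958681, -2.14244775,  0.09188054]), 'tvec': array([0.08841473, 0.54949945, 1.40859618])}
{'fx': 313.2828178315947, 'fy': 313.2828178315947, 'cx': 256.50525398816836, 'cy': 192.95589825479016, 'T_tool_cam': array([[-2.37767340e-04, -9.63306706e-01, -2.68402930e-01,
         6.68207118e-02],
       [ 9.99999836e-01, -3.69009331e-04,  4.38526743e-04,
        -1.06681292e-04],
       [-5.21478939e-04, -2.68402782e-01,  9.63306636e-01,
        -1.73874204e-01],
       [ 0.00000000e+00,  0.00000000e+00,  0.00000000e+00,
         1.00000000e+00]])}
```

View pics/scene0.png

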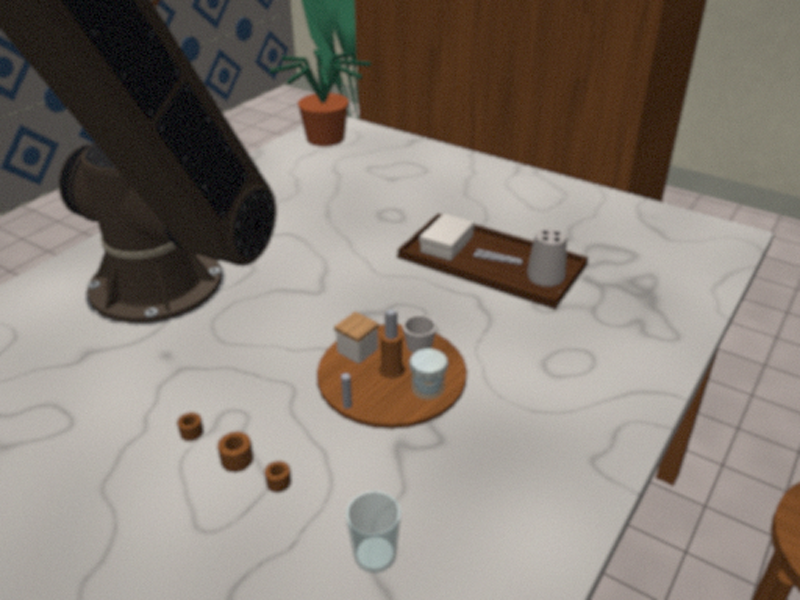

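View pics/top0.png

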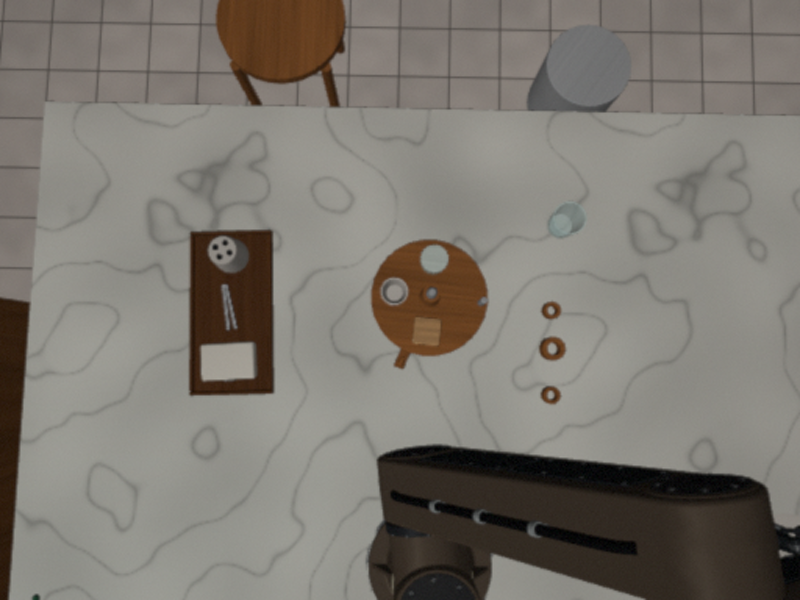

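Collar candidates in the top view are three rings: (551,310), (552,348) and (551,395), scaled to 800 px. The middle one looks largest. The jar is at (434,258), the box at (427,331), the cup at (394,291), the peg at (482,300) and the pointer at (402,357).

```bash
cat > h.py <<'E'
from station import state,eyes
import cv2,numpy as np
from scipy.optimize import least_squares
def proj(n,P):
    c=eyes.calibration(n);K=np.array([[c['fx'],0,c['cx']],[0,c['fy'],c['cy']],[0,0,1]])
    return cv2.projectPoints(np.float64(P).reshape(-1,3),c['rvec'],c['tvec'],K,None)[0][:,0]
def ray(n,uv,z):
    c=eyes.calibration(n);R=cv2.Rodrigues(c['rvec'])[0];o=-R.T@c['tvec']
    d=R.T@np.array([(uv[0]-c['cx'])/c['fx'],(uv[1]-c['cy'])/c['fy'],1]);return o+d*(z-o[2])/d[2]
E
python3 - <<'E'
from h import *
k=512/800
for n,u,v,z in[("c1",551,310,.03),("c2",552,348,.036),("c3",551,395,.03),("deck",430,297.5,.035),("post",432,293,.15),("jar",434.5,258,.093),("peg",483,300,.095),("cup",394,291,.08),("box",427,331,.091),("pointer",401,362,.034),("tumbler",566,219,.085)]:
    p=ray("top",((u+.5)*k-.5,(v+.5)*k-.5),z);print(n,p.round(4))
for n,u,v,z in[("c2",235,440,.036),("post",391,313,.15),("jar",429,359,.093),("peg",346,376,.095)]:
    print('scene',n,ray("scene",((u+.5)*k-.5,(v+.5)*k-.5),z).round(4))
im=cv2.imread("pics/top0.png")
a=cv2.resize(im[270:430,490:610],None,fx=3.5,fy=3.5,interpolation=cv2.INTER_CUBIC)
b=cv2.resize(im[230:380,360:500],None,fx=2.6,fy=2.6,interpolation=cv2.INTER_CUBIC)
o=np.zeros((560,800,3),np.uint8);o[:560,:420]=a[:560];o[:b.shape[0],430:430+b.shape[1]]=b[:, :370];cv2.imwrite("pics/crop.png",o)
E
```

```text
c1 [ 0.5173 -0.2354  0.03  ]
c2 [ 0.44   -0.2361  0.036 ]
c3 [ 0.3456 -0.2354  0.03  ]
deck [0.5372 0.0117 0.035 ]
post [0.5354 0.0138 0.15  ]
jar [0.6101 0.007  0.093 ]
peg [ 0.5291 -0.0887  0.095 ]
cup [0.5445 0.0853 0.08  ]
box [0.4664 0.0193 0.091 ]
pointer [0.405  0.0682 0.034 ]
tumbler [ 0.6948 -0.2529  0.085 ]
scene c2 [ 0.4386 -0.2376  0.036 ]
scene post [0.5415 0.0086 0.15  ]
scene jar [0.6105 0.0074 0.093 ]
scene peg [ 0.5308 -0.093   0.095 ]
```

View pics/crop.png

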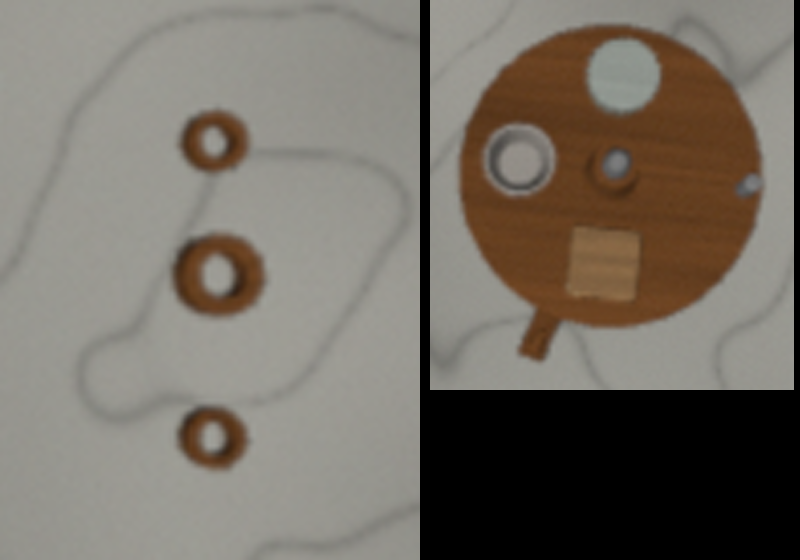

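The close crop confirms that the middle ring is the largest, so it is the collar. Next I hover over it.

>>> {"op": "jog_arm", "data": {
  "increments": [
    {"x": 31, "y": -24},
    {"x": 62, "y": -48},
    {"x": 93, "y": -72},
    {"x": 124, "y": -96},
    {"x": 155, "y": -120}
  ]
}}

```text
invalid input at $.increments[0]: expected keys x, y, z, roll
```

>>> {"op": "jog_arm", "data": {
  "increments": [
    {"x": 31, "y": -24},
    {"x": 62, "y": -48},
    {"x": 93, "y": -72},
    {"x": 124, "y": -96},
    {"x": 155, "y": -120}
  ]
}}

```text
invalid input at $.increments[0]: expected keys x, y, z, roll
```

>>> {"op": "jog_arm", "data": {
  "increments": [
    {"x": 30, "y": -24},
    {"x": 58, "y": -48},
    {"x": 58, "y": -48},
    {"x": 58, "y": -48}
  ]
}}

```text
invalid input at $.increments[0]: expected keys x, y, z, roll
```

```bash
cat >> h.py <<'E'
def wpose():
    s=state();T=np.eye(4);T[:3,:3]=s['tcp_rot'];T[:3,3]=s['ee_pos'];return T@eyes.calibration('wrist')['T_tool_cam']
def wray(uv,z,T):
    c=eyes.calibration('wrist');d=T[:3,:3]@np.array([(uv[0]-c['cx'])/c['fx'],(uv[1]-c['cy'])/c['fy'],1]);o=T[:3,3];return o+d*(z-o[2])/d[2]
def wsnap(name):
    T=wpose();im=eyes.get_image('wrist');np.save(f'pics/{name}.npy',T);cv2.imwrite(f'pics/{name}_raw.png',im)
    cv2.imwrite(f'pics/{name}.png',cv2.resize(im,(800,600),interpolation=cv2.INTER_CUBIC));return T,im
E
python3 - <<'E'
from h import *
s=state();print(s['clock'],s['ee_pos'],s['tcp_rot']);wsnap('w1')
E
```

```text
0.1 [ 0.15327081 -0.60567333  0.19937679] [[ 9.69457586e-01  2.45258975e-01 -1.55052463e-04]
 [ 2.45259007e-01 -9.69457082e-01  9.92629014e-04]
 [ 9.31344666e-05 -1.00033974e-03 -9.99999495e-01]]
```

View pics/w1.png

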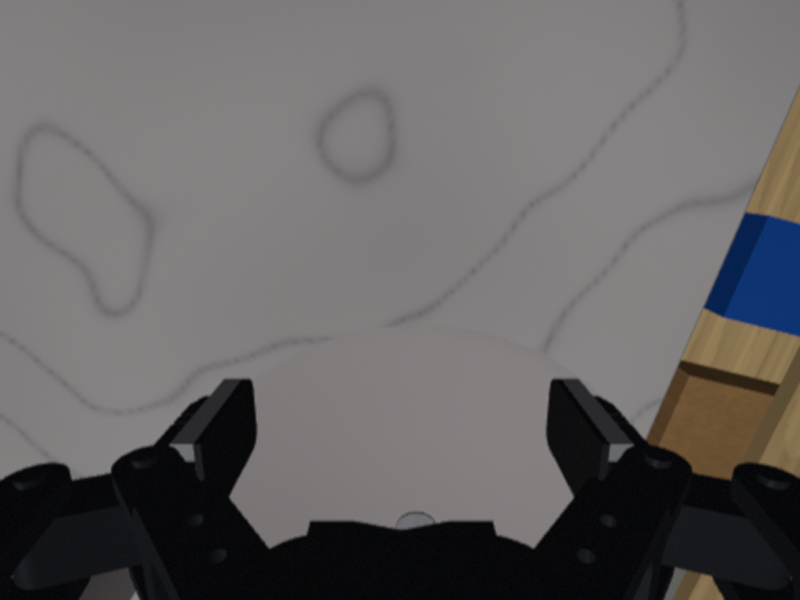

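The calls were refused because every row needs all four keys. The arm has not moved, and the wrist view shows only bare counter between the open fingers. I'm repeating the move.

>>> {"op": "jog_arm", "data": {
  "increments": [
    {"x": 31, "y": -24, "z": 0, "roll": 0},
    {"x": 62, "y": -48, "z": 0, "roll": 0},
    {"x": 93, "y": -72, "z": 0, "roll": 0},
    {"x": 124, "y": -96, "z": 0, "roll": 0},
    {"x": 155, "y": -120, "z": 0, "roll": 0}
  ]
}}

```text
clock: 0.57
ee_pos: [0.2748, -0.4499, 0.1997]
tcp_rot: [[0.97, 0.245, -0.0], [0.245, -0.97, 0.0], [-0.0, -0.0, -1.0]]
contact_force: [0.4, -0.9, -0.8]
width: 0.0853
grip_force: 0.0
```

>>> {"op": "jog_arm", "data": {
  "increments": [
    {"x": 31, "y": -24, "z": 0, "roll": 0},
    {"x": 62, "y": -48, "z": 0, "roll": 0},
    {"x": 93, "y": -72, "z": 0, "roll": 0},
    {"x": 124, "y": -96, "z": 0, "roll": 0},
    {"x": 155, "y": -120, "z": 0, "roll": 0}
  ]
}}

```text
clock: 0.98
ee_pos: [0.3958, -0.2955, 0.1999]
tcp_rot: [[0.969, 0.245, 0.0], [0.245, -0.969, -0.0], [0.0, 0.0, -1.0]]
contact_force: [0.7, -0.2, 1.3]
width: 0.0854
grip_force: 0.0
```

>>> {"op": "jog_arm", "data": {
  "increments": [
    {"x": 30, "y": -24, "z": 0, "roll": 0},
    {"x": 58, "y": -48, "z": 0, "roll": 0},
    {"x": 58, "y": -48, "z": 0, "roll": 0},
    {"x": 58, "y": -48, "z": 0, "roll": 0}
  ]
}}

```text
clock: 1.32
ee_pos: [0.4402, -0.235, 0.1998]
tcp_rot: [[0.969, 0.249, -0.0], [0.249, -0.969, 0.0], [-0.0, -0.0, -1.0]]
contact_force: [0.7, 0.2, -0.3]
width: 0.0852
grip_force: 0.0
```

```bash
python3 - <<'E'
from h import *
s=state();print(s['clock'],s['ee_pos'],s['tcp_rot']);wsnap('w2')
E
```

```text
1.3167 [ 0.44015471 -0.2349786   0.19979548] [[ 9.68578028e-01  2.48709774e-01 -2.28261992e-04]
 [ 2.48709782e-01 -9.68578053e-01  7.81431114e-06]
 [-2.19146060e-04 -6.43397603e-05 -9.99999974e-01]]
```

View pics/w2.png

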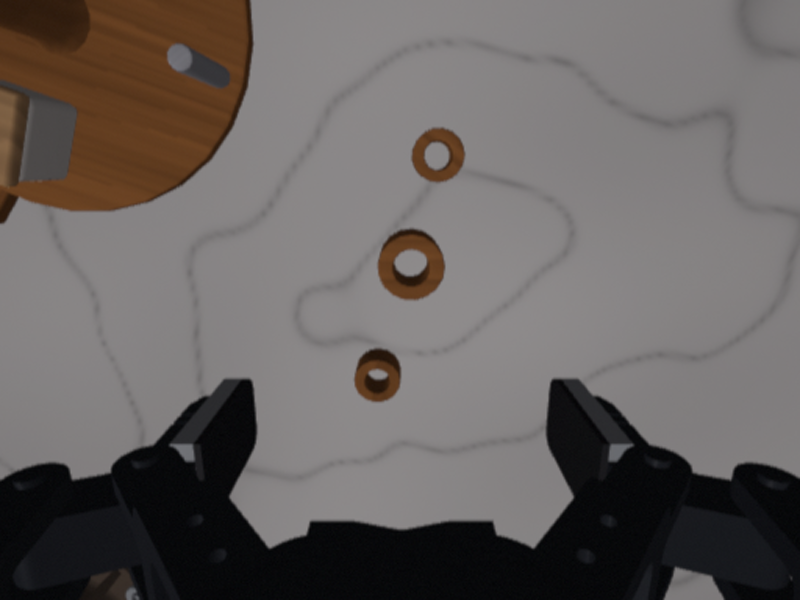

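In the wrist view the collar's top rim is centred near (411,266), with the small rings at (438,154) and (378,380). The peg's top is at (180,57).

```bash
python3 - <<'E'
from h import *
T=np.load('pics/w2.npy');k=.64
f=lambda u,v,z:wray(((u+.5)*k-.5,(v+.5)*k-.5),z,T)
c=f(411,266.5,.036);print(c,f(180,57,.095),f(444,266,.036)-f(379,266,.036), f(411,299,.036)-c)
R=np.array(state()['tcp_rot']);print(R.T@(c-state()['ee_pos'])*1e3)
E
```

```text
[ 0.44035261 -0.242164    0.036     ] [ 0.52881908 -0.09389652  0.095     ] [ 0.01133111 -0.04418856  0.        ] [-0.02287469 -0.00600095  0.        ]
[ -0.75014135   6.13938713 163.79468839]
```

>>> {"op": "jog_arm", "data": {
  "increments": [
    {"x": -1, "y": 5, "z": 35, "roll": 0},
    {"x": -1, "y": 5, "z": 70, "roll": 0},
    {"x": -1, "y": 5, "z": 105, "roll": 0},
    {"x": -1, "y": 5, "z": 135, "roll": 0},
    {"x": -1, "y": 5, "z": 155, "roll": 0}
  ]
}}

```text
clock: 1.78
ee_pos: [0.4381, -0.2423, 0.0423]
tcp_rot: [[0.97, 0.243, -0.002], [0.243, -0.97, 0.001], [-0.002, -0.002, -1.0]]
contact_force: [-0.0, -1.1, 0.1]
width: 0.0853
grip_force: 0.0
```

>>> {"op": "jog_arm", "data": {
  "increments": [
    {"x": 0, "y": 0, "z": 15, "roll": 0},
    {"x": 0, "y": 0, "z": 28, "roll": 0},
    {"x": 0, "y": 0, "z": 36, "roll": 0},
    {"x": 0, "y": 0, "z": 41, "roll": 0},
    {"x": 0, "y": 0, "z": 41, "roll": 0}
  ]
}}

```text
clock: 2.2
ee_pos: [0.4391, -0.2421, 0.0033]
tcp_rot: [[0.97, 0.244, -0.001], [0.244, -0.97, 0.001], [-0.001, -0.001, -1.0]]
contact_force: [0.3, 0.7, 0.1]
width: 0.0852
grip_force: 0.0
```

>>> {"op": "jog_arm", "data": {
  "increments": [
    {"x": 0, "y": 0, "z": 0, "roll": 0},
    {"x": 0, "y": 0, "z": 0, "roll": 0},
    {"x": 0, "y": 0, "z": 0, "roll": 0},
    {"x": 0, "y": 0, "z": 0, "roll": 0},
    {"x": 0, "y": 0, "z": 0, "roll": 0}
  ],
  "jaw": 40,
  "newtons": 30
}}

```text
clock: 2.62
ee_pos: [0.4399, -0.2416, 0.0043]
tcp_rot: [[0.969, 0.245, 0.001], [0.245, -0.969, -0.001], [0.001, 0.001, -1.0]]
contact_force: [0.7, 0.0, -0.5]
width: 0.0403
grip_force: 0.0
```

>>> {"op": "jog_arm", "data": {
  "increments": [
    {"x": 0, "y": 0, "z": 0, "roll": 0},
    {"x": 0, "y": 0, "z": 0, "roll": 0},
    {"x": 0, "y": 0, "z": 0, "roll": 0},
    {"x": 0, "y": 0, "z": 0, "roll": 0},
    {"x": 0, "y": 0, "z": 0, "roll": 0}
  ]
}}

```text
clock: 3.03
ee_pos: [0.4397, -0.2416, 0.0039]
tcp_rot: [[0.969, 0.245, 0.0], [0.245, -0.969, -0.0], [-0.0, 0.0, -1.0]]
contact_force: [0.4, 0.0, 0.2]
width: 0.0402
grip_force: 0.0
```

The fingers closed to 40 mm with no grip force, so I need to look before doing anything else.

```bash
python3 - <<'E'
from h import *
s=state();print(s['clock'],s['width'],s['grip_force']);wsnap('w3')
im=cv2.imread('pics/w3_raw.png');t=eyes.get_image('scene')[230:350,90:230]
o=np.zeros((384,1000,3),np.uint8);o[:,:512]=im;o[:384,520:968]=cv2.resize(t,(448,384),interpolation=cv2.INTER_CUBIC);cv2.imwrite('pics/c3.png',cv2.resize(o,(800,307)))
E
```

```text
3.0333 0.04019224099096524 0.0
```

View pics/c3.png

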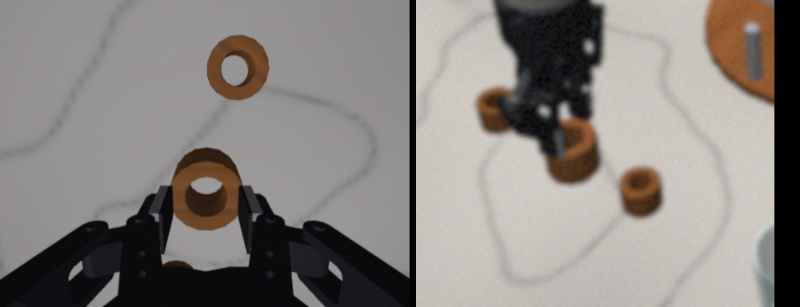

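The collar stands ahead of the pads along tool +x, at roughly raw pixel (259,243). I'll measure where it is now.

```bash
python3 - <<'E'
from h import *
T=np.load('pics/w3.npy');s=state()
c=wray((258.7,242.5),.036,T);print(c);R=np.array(s['tcp_rot']);print(R.T@(c-s['ee_pos'])*1e3)
# c1 small ring both views
print(wray((297,84),.03,T), wray((438*.64,154*.64),.03,np.load('pics/w2.npy')))
# tcp and grasp points projection in image
c=eyes.calibration('wrist');Ti=np.linalg.inv(c['T_tool_cam'])
for z in(0,-.0187,-.03):
    q=Ti@[0,0,z,1];print(z,c['fx']*q[0]/q[2]+c['cx'],c['fy']*q[1]/q[2]+c['cy'])
E
```

```text
[ 0.44195613 -0.24205827  0.036     ]
[  2.07237555   1.04564885 -32.11452314]
[ 0.51794947 -0.24038504  0.03      ] [ 0.51803722 -0.2408717   0.03      ]
0 256.55941369517757 222.86088207347254
-0.0187 256.58348824236674 235.4709224926362
-0.03 256.600721824609 244.49772440648053
```

The collar hasn't moved, and it sits centred between the pads. Closing further will show whether there is contact.

>>> {"op": "jog_arm", "data": {
  "increments": [
    {"x": 0, "y": 0, "z": 0, "roll": 0},
    {"x": 0, "y": 0, "z": 0, "roll": 0},
    {"x": 0, "y": 0, "z": 0, "roll": 0},
    {"x": 0, "y": 0, "z": 0, "roll": 0}
  ],
  "jaw": 30,
  "newtons": 30
}}

```text
clock: 3.47
ee_pos: [0.4399, -0.2417, 0.0042]
tcp_rot: [[0.969, 0.245, 0.0], [0.245, -0.969, -0.0], [0.0, 0.0, -1.0]]
contact_force: [-0.1, 0.6, 6.4]
width: 0.0299
grip_force: 2.7
```

```bash
python3 - <<'E'
from h import *
s=state();print(s['clock'],s['width'],s['grip_force']);wsnap('w4')
E
```

```text
3.4667 0.02986684136829153 2.7403724938631058
```

View pics/w4.png

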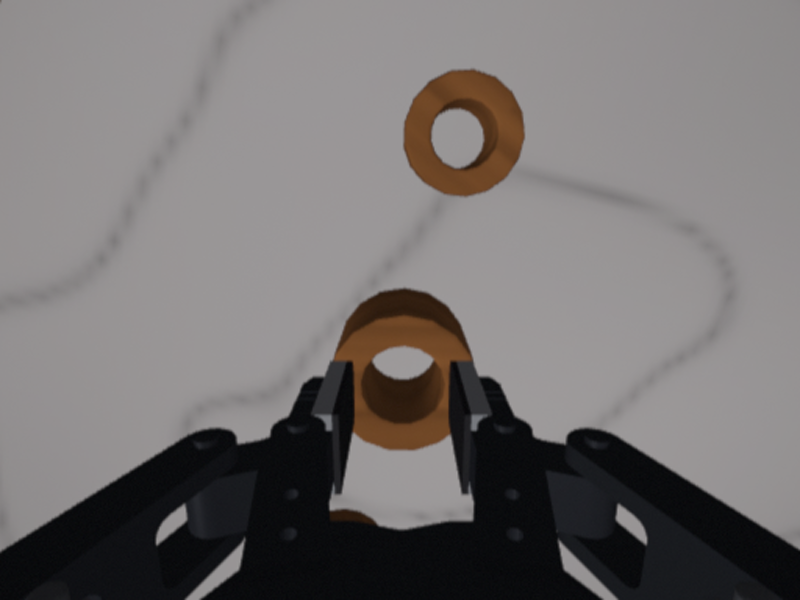

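The pads are overlapping the ring's rim, so they are above it, resting lightly on top with a 6 N upward force. The true tool height is evidently more than reported. I'll open, go lower and check for contact.

>>> {"op": "jog_arm", "data": {
  "increments": [
    {"x": 0, "y": 0, "z": -4, "roll": 0},
    {"x": 0, "y": 0, "z": -4, "roll": 0},
    {"x": 0, "y": 0, "z": -4, "roll": 0},
    {"x": 0, "y": 0, "z": -4, "roll": 0},
    {"x": 0, "y": 0, "z": -4, "roll": 0}
  ],
  "jaw": 75
}}

```text
clock: 3.93
ee_pos: [0.4397, -0.2416, 0.0078]
tcp_rot: [[0.969, 0.245, -0.0], [0.245, -0.969, -0.0], [-0.0, 0.0, -1.0]]
contact_force: [-0.1, -0.8, -0.5]
width: 0.0752
grip_force: 0.0
```

>>> {"op": "jog_arm", "data": {
  "increments": [
    {"x": 0, "y": 0, "z": 3, "roll": 0},
    {"x": 0, "y": 0, "z": 5, "roll": 0},
    {"x": 0, "y": 0, "z": 7, "roll": 0},
    {"x": 0, "y": 0, "z": 8, "roll": 0},
    {"x": 0, "y": 0, "z": 8, "roll": 0}
  ]
}}

```text
clock: 4.35
ee_pos: [0.4396, -0.2415, -0.0005]
tcp_rot: [[0.969, 0.245, -0.0], [0.245, -0.969, 0.0], [-0.0, -0.0, -1.0]]
contact_force: [-0.3, 0.1, 1.0]
width: 0.0752
grip_force: 0.0
```

>>> {"op": "jog_arm", "data": {
  "increments": [
    {"x": 0, "y": 0, "z": 1, "roll": 0},
    {"x": 0, "y": 0, "z": 2, "roll": 0},
    {"x": 0, "y": 0, "z": 3, "roll": 0},
    {"x": 0, "y": 0, "z": 4, "roll": 0},
    {"x": 0, "y": 0, "z": 4, "roll": 0}
  ]
}}

```text
clock: 4.77
ee_pos: [0.4397, -0.2415, -0.0043]
tcp_rot: [[0.969, 0.245, -0.0], [0.245, -0.969, -0.0], [-0.0, -0.0, -1.0]]
contact_force: [0.0, 0.2, 0.1]
width: 0.0751
grip_force: 0.0
```

>>> {"op": "jog_arm", "data": {
  "increments": [
    {"x": 0, "y": 0, "z": 2, "roll": 0},
    {"x": 0, "y": 0, "z": 3, "roll": 0},
    {"x": 0, "y": 0, "z": 4, "roll": 0},
    {"x": 0, "y": 0, "z": 5, "roll": 0},
    {"x": 0, "y": 0, "z": 5, "roll": 0}
  ]
}}

```text
clock: 5.18
ee_pos: [0.4396, -0.2415, -0.0093]
tcp_rot: [[0.969, 0.245, -0.0], [0.245, -0.969, 0.0], [-0.0, -0.0, -1.0]]
contact_force: [0.3, 0.5, -0.3]
width: 0.0752
grip_force: 0.0
```

>>> {"op": "jog_arm", "data": {
  "increments": [
    {"x": 0, "y": 0, "z": 1, "roll": 0},
    {"x": 0, "y": 0, "z": 2, "roll": 0},
    {"x": 0, "y": 0, "z": 3, "roll": 0},
    {"x": 0, "y": 0, "z": 4, "roll": 0},
    {"x": 0, "y": 0, "z": 4, "roll": 0}
  ]
}}

```text
clock: 5.6
ee_pos: [0.4396, -0.2415, -0.0133]
tcp_rot: [[0.969, 0.245, -0.0], [0.245, -0.969, 0.0], [-0.0, -0.0, -1.0]]
contact_force: [-0.8, 1.2, -0.3]
width: 0.0749
grip_force: 0.0
```

>>> {"op": "jog_arm", "data": {
  "increments": [
    {"x": 0, "y": 0, "z": 0, "roll": 0},
    {"x": 0, "y": 0, "z": 0, "roll": 0},
    {"x": 0, "y": 0, "z": 0, "roll": 0},
    {"x": 0, "y": 0, "z": 0, "roll": 0},
    {"x": 0, "y": 0, "z": 0, "roll": 0}
  ],
  "jaw": 35,
  "newtons": 30
}}

```text
clock: 6.02
ee_pos: [0.4397, -0.2415, -0.0127]
tcp_rot: [[0.969, 0.245, 0.0], [0.245, -0.969, -0.0], [0.0, 0.0, -1.0]]
contact_force: [-0.9, 1.5, 6.3]
width: 0.0475
grip_force: 30.0
```

```bash
python3 - <<'E'
from h import *
s=state();print(s['clock'],s['width'],s['grip_force'],s['ee_pos'],s['contact_force']);wsnap('w5')
E
```

```text
6.0167 0.047515592428905996 30.0380648416467 [ 0.43972283 -0.24154871 -0.01274378] [-0.90691826  1.49590294  6.33831189]
```

View pics/w5.png

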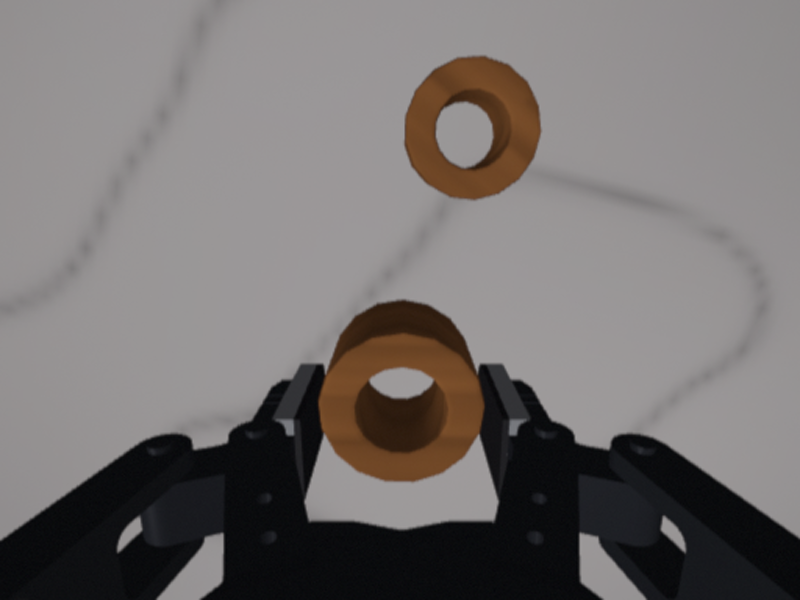

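The collar is gripped: width 47.5 mm, 30 N, rim centred at (401,407) between the pads. It stands on the counter at commanded ee z = -0.013, so on the shoulder ee z should be about 0.092. I'll lift it and move so the post lies ahead in the wrist view.

>>> {"op": "jog_arm", "data": {
  "increments": [
    {"x": 0, "y": 0, "z": -10, "roll": 0},
    {"x": 0, "y": 0, "z": -35, "roll": 0},
    {"x": 0, "y": 0, "z": -70, "roll": 0},
    {"x": 0, "y": 0, "z": -105, "roll": 0},
    {"x": 0, "y": 0, "z": -140, "roll": 0}
  ]
}}

```text
clock: 6.48
ee_pos: [0.4393, -0.2413, 0.129]
tcp_rot: [[0.969, 0.245, -0.0], [0.245, -0.969, 0.0], [-0.0, -0.0, -1.0]]
contact_force: [0.6, -0.9, -0.6]
width: 0.0476
grip_force: 31.2
```

>>> {"op": "jog_arm", "data": {
  "increments": [
    {"x": 0, "y": 0, "z": -35, "roll": 0},
    {"x": 0, "y": 0, "z": -70, "roll": 0},
    {"x": 0, "y": 0, "z": -93, "roll": 0},
    {"x": 14, "y": -36, "z": -93, "roll": 0},
    {"x": 28, "y": -72, "z": -93, "roll": 0}
  ]
}}

```text
clock: 6.9
ee_pos: [0.4492, -0.1652, 0.2219]
tcp_rot: [[0.97, 0.242, 0.003], [0.242, -0.97, -0.002], [0.003, 0.002, -1.0]]
contact_force: [0.4, -0.2, -0.9]
width: 0.0472
grip_force: 31.2
```

>>> {"op": "jog_arm", "data": {
  "increments": [
    {"x": 14, "y": -36, "z": 0, "roll": 0},
    {"x": 28, "y": -72, "z": 0, "roll": 0},
    {"x": 42, "y": -108, "z": 0, "roll": 0},
    {"x": 57, "y": -144, "z": 0, "roll": 0},
    {"x": 57, "y": -144, "z": 0, "roll": 0}
  ]
}}

```text
clock: 7.32
ee_pos: [0.4689, -0.0061, 0.2206]
tcp_rot: [[0.968, 0.25, 0.001], [0.25, -0.968, 0.001], [0.001, -0.001, -1.0]]
contact_force: [-0.1, -0.6, -1.0]
width: 0.047
grip_force: 31.3
```

>>> {"op": "jog_arm", "data": {
  "increments": [
    {"x": 0, "y": 0, "z": 0, "roll": 0},
    {"x": 0, "y": 0, "z": 0, "roll": 0}
  ]
}}

```text
clock: 7.48
ee_pos: [0.4689, -0.0113, 0.2203]
tcp_rot: [[0.969, 0.246, 0.0], [0.246, -0.969, -0.0], [0.0, 0.0, -1.0]]
contact_force: [-0.9, -0.7, -1.0]
width: 0.0472
grip_force: 31.3
```

```bash
python3 - <<'E'
from h import *
s=state();print(s['clock'],s['width'],s['grip_force'],s['ee_pos'],s['contact_force'],s['dq']);wsnap('w6')
E
```

```text
7.4833 0.04721714231760194 31.29583014640957 [ 0.46891855 -0.01134808  0.22025027] [-0.87110867 -0.67170892 -0.99492308] [-0.03329073  0.00453021 -0.0007371   0.00082966 -0.0037704  -0.00116101]
```

View pics/w6.png

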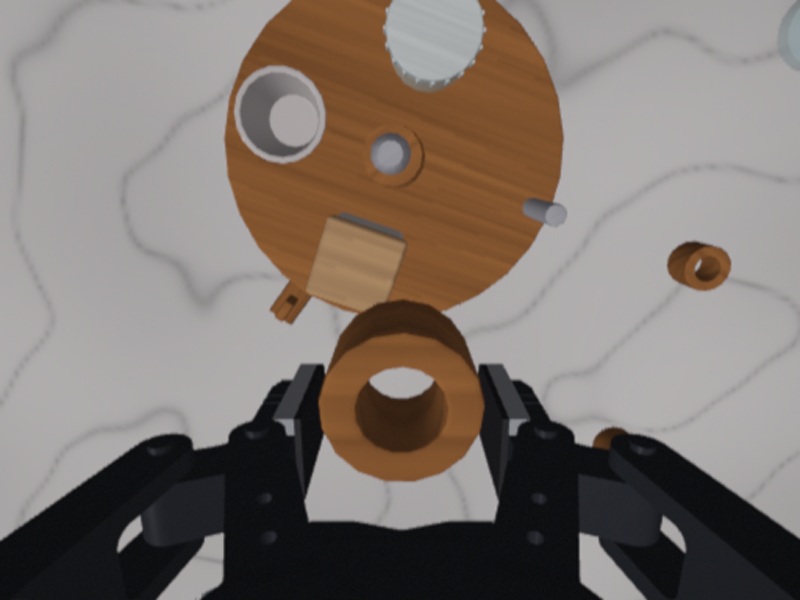

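The collar is held well. The post tip is at (390,154), the peg top (555,215), the cup rim (280,114), the lid edges x = 385 and 485, the deck edges x = 226 and 564, and the pointer about (284,306). I'll fit the axis, the deck angle and the height bias to these.

```bash
cat > fit.py <<'E'
from h import *
def wproj(P,T):
    c=eyes.calibration('wrist');q=(np.atleast_2d(P)-T[:3,3])@T[:3,:3];return np.c_[c['fx']*q[:,0]/q[:,2]+c['cx'],c['fy']*q[:,1]/q[:,2]+c['cy']]
a=np.linspace(0,2*np.pi,181)
def circ(c,r,z): return np.c_[c[0]+r*np.cos(a),c[1]+r*np.sin(a),0*a+z]
def model(p,T):
    x,y,th,ph,dz,dx=p;T=T.copy();T[2,3]+=dz
    A=np.array([x,y]);u=lambda t,r:A+r*np.array([np.cos(t),np.sin(t)])
    P=lambda q,z:wproj([[q[0],q[1],z]],T)[0]
    deck=wproj(circ(A,.12,.035),T);lid=wproj(circ(u(th,.072),.028,.093),T);cup=wproj(circ(u(th+np.pi/2,.072),.028,.08),T)
    pt=[P(A,.15),P(u(th-np.pi/2,.105),.095),P(u(ph,.142),.034)]
    return np.r_[np.ravel(pt),deck[:,0].min(),deck[:,0].max(),lid[:,0].min(),lid[:,0].max(),cup[:,0].min(),cup[:,0].max(),cup[:,1].min(),cup[:,1].max()]
E
python3 - <<'E'
from fit import *
T=np.load('pics/w6.npy');k=.64
obs=(np.array([390,154,555,215,284,306,226,564,385,485,235,326,66,162])+.5)*k-.5
for fixdz in(True,False):
    f=lambda p:(model(np.r_[p[:4],0 if fixdz else p[4],0],T)-obs)
    r=least_squares(f,[.537,.008,0,2.74,0],loss='soft_l1');print(r.x.round(4),np.degrees(r.x[2:4]),r.fun.round(1))
E
```

```text
[ 0.5378  0.0112 -0.0875  2.7406  0.    ] [ -5.0111752  157.02676515] [ 0.5 -0.4  1.1  0.2 -0.9  3.2 -2.2  0.7 -0.4  0.5 -1.2  0.3 -1.2  0.8]
[ 0.538   0.0111 -0.0891  2.7327  0.0046] [ -5.10324043 156.57500466] [ 0.7 -0.4 -0.3 -0.2 -0.7  1.4 -0.7 -0.6 -0.  -0.2  0.5  1.1 -0.5  0.6]
```

The fit is good (about 1 px): axis (0.538, 0.011), jar at -5.1°, pointer at 156.6°, height bias about 5 mm. I'll move over the post and come down in stages.

>>> {"op": "jog_arm", "data": {
  "increments": [
    {"x": 25, "y": -2, "z": 0, "roll": 0},
    {"x": 50, "y": -4, "z": 0, "roll": 0},
    {"x": 73, "y": -5, "z": 0, "roll": 0},
    {"x": 73, "y": -5, "z": 0, "roll": 0},
    {"x": 73, "y": -5, "z": 0, "roll": 0}
  ]
}}

```text
clock: 7.95
ee_pos: [0.5389, 0.0102, 0.2194]
tcp_rot: [[0.97, 0.244, -0.001], [0.244, -0.97, -0.0], [-0.001, -0.0, -1.0]]
contact_force: [-0.6, -0.7, -0.2]
width: 0.0472
grip_force: 31.3
```

>>> {"op": "jog_arm", "data": {
  "increments": [
    {"x": 0, "y": 0, "z": 20, "roll": 0},
    {"x": 0, "y": 0, "z": 40, "roll": 0},
    {"x": 0, "y": 0, "z": 60, "roll": 0},
    {"x": 0, "y": 0, "z": 70, "roll": 0},
    {"x": 0, "y": 0, "z": 70, "roll": 0}
  ]
}}

```text
clock: 8.37
ee_pos: [0.5372, 0.0106, 0.1483]
tcp_rot: [[0.97, 0.244, -0.004], [0.244, -0.97, 0.0], [-0.004, -0.001, -1.0]]
contact_force: [0.0, 0.1, -0.2]
width: 0.0471
grip_force: 31.3
```

>>> {"op": "jog_arm", "data": {
  "increments": [
    {"x": 0, "y": 0, "z": 4, "roll": 0},
    {"x": 0, "y": 0, "z": 8, "roll": 0},
    {"x": 0, "y": 0, "z": 12, "roll": 0},
    {"x": 0, "y": 0, "z": 14, "roll": 0},
    {"x": 0, "y": 0, "z": 14, "roll": 0}
  ]
}}

```text
clock: 8.78
ee_pos: [0.5386, 0.0115, 0.1358]
tcp_rot: [[0.969, 0.245, -0.0], [0.245, -0.969, -0.0], [-0.0, 0.0, -1.0]]
contact_force: [0.2, 0.4, -0.6]
width: 0.0473
grip_force: 31.3
```

>>> {"op": "jog_arm", "data": {
  "increments": [
    {"x": 0, "y": 0, "z": 2, "roll": 0},
    {"x": 0, "y": 0, "z": 4, "roll": 0},
    {"x": 0, "y": 0, "z": 6, "roll": 0},
    {"x": 0, "y": 0, "z": 8, "roll": 0},
    {"x": 0, "y": 0, "z": 8, "roll": 0}
  ]
}}

```text
clock: 9.2
ee_pos: [0.5385, 0.0115, 0.1275]
tcp_rot: [[0.969, 0.245, -0.001], [0.245, -0.969, 0.0], [-0.001, -0.0, -1.0]]
contact_force: [0.2, 0.2, -0.3]
width: 0.0472
grip_force: 31.3
```

No contact force, and the post is about 10 mm into the bore. Continuing down.

>>> {"op": "jog_arm", "data": {
  "increments": [
    {"x": 0, "y": 0, "z": 5, "roll": 0},
    {"x": 0, "y": 0, "z": 10, "roll": 0},
    {"x": 0, "y": 0, "z": 15, "roll": 0},
    {"x": 0, "y": 0, "z": 20, "roll": 0},
    {"x": 0, "y": 0, "z": 20, "roll": 0}
  ]
}}

```text
clock: 9.62
ee_pos: [0.5382, 0.0115, 0.1067]
tcp_rot: [[0.969, 0.245, -0.002], [0.245, -0.969, 0.0], [-0.002, -0.0, -1.0]]
contact_force: [-0.1, -0.8, -0.7]
width: 0.0475
grip_force: 31.3
```

>>> {"op": "jog_arm", "data": {
  "increments": [
    {"x": 0, "y": 0, "z": 2, "roll": 0},
    {"x": 0, "y": 0, "z": 4, "roll": 0},
    {"x": 0, "y": 0, "z": 6, "roll": 0},
    {"x": 0, "y": 0, "z": 8, "roll": 0},
    {"x": 0, "y": 0, "z": 8, "roll": 0}
  ]
}}

```text
clock: 10.03
ee_pos: [0.5385, 0.0115, 0.0996]
tcp_rot: [[0.969, 0.245, -0.0], [0.245, -0.969, -0.0], [-0.0, -0.0, -1.0]]
contact_force: [-0.8, 0.2, -1.1]
width: 0.047
grip_force: 31.3
```

>>> {"op": "jog_arm", "data": {
  "increments": [
    {"x": 0, "y": 0, "z": 1, "roll": 0},
    {"x": 0, "y": 0, "z": 2, "roll": 0},
    {"x": 0, "y": 0, "z": 3, "roll": 0},
    {"x": 0, "y": 0, "z": 4, "roll": 0},
    {"x": 0, "y": 0, "z": 4, "roll": 0}
  ]
}}

```text
clock: 10.45
ee_pos: [0.5386, 0.0115, 0.0957]
tcp_rot: [[0.969, 0.245, -0.0], [0.245, -0.969, -0.0], [-0.0, 0.0, -1.0]]
contact_force: [-0.9, 0.2, -1.1]
width: 0.0473
grip_force: 31.3
```

>>> {"op": "jog_arm", "data": {
  "increments": [
    {"x": 0, "y": 0, "z": 1, "roll": 0},
    {"x": 0, "y": 0, "z": 2, "roll": 0},
    {"x": 0, "y": 0, "z": 3, "roll": 0},
    {"x": 0, "y": 0, "z": 3, "roll": 0}
  ]
}}

```text
clock: 10.78
ee_pos: [0.5386, 0.0114, 0.0927]
tcp_rot: [[0.969, 0.245, -0.0], [0.245, -0.969, -0.0], [-0.0, 0.0, -1.0]]
contact_force: [0.0, 0.8, -0.4]
width: 0.0473
grip_force: 31.3
```

>>> {"op": "jog_arm", "data": {
  "increments": [
    {"x": 0, "y": 0, "z": 0.5, "roll": 0},
    {"x": 0, "y": 0, "z": 1, "roll": 0},
    {"x": 0, "y": 0, "z": 1, "roll": 0}
  ]
}}

```text
clock: 11.03
ee_pos: [0.5387, 0.0114, 0.0923]
tcp_rot: [[0.969, 0.245, 0.0], [0.245, -0.969, -0.0], [0.0, 0.0, -1.0]]
contact_force: [-1.3, -0.1, 4.1]
width: 0.0472
grip_force: 31.7
```

The collar seated at ee z = 0.0923, as predicted. I'll release it, rise, and check by camera geometry.

>>> {"op": "jog_arm", "data": {
  "increments": [
    {"x": 0, "y": 0, "z": 0, "roll": 0},
    {"x": 0, "y": 0, "z": 0, "roll": 0},
    {"x": 0, "y": 0, "z": 0, "roll": 0},
    {"x": 0, "y": 0, "z": 0, "roll": 0},
    {"x": 0, "y": 0, "z": 0, "roll": 0}
  ],
  "jaw": 65
}}

```text
clock: 11.45
ee_pos: [0.5387, 0.0114, 0.0918]
tcp_rot: [[0.969, 0.245, -0.0], [0.245, -0.969, -0.0], [-0.0, 0.0, -1.0]]
contact_force: [-0.0, 0.5, 1.1]
width: 0.0646
grip_force: 0.0
```

>>> {"op": "jog_arm", "data": {
  "increments": [
    {"x": 0, "y": 0, "z": -10, "roll": 0},
    {"x": 0, "y": 0, "z": -30, "roll": 0},
    {"x": 0, "y": 0, "z": -60, "roll": 0},
    {"x": 0, "y": 0, "z": -90, "roll": 0},
    {"x": 0, "y": 0, "z": -110, "roll": 0}
  ]
}}

```text
clock: 11.87
ee_pos: [0.5391, 0.0115, 0.2052]
tcp_rot: [[0.969, 0.245, 0.003], [0.245, -0.969, -0.0], [0.002, 0.001, -1.0]]
contact_force: [-0.9, -0.6, -0.2]
width: 0.065
grip_force: 0.0
```

>>> {"op": "jog_arm", "data": {
  "increments": [
    {"x": -25, "y": 0, "z": 0, "roll": 0},
    {"x": -50, "y": 0, "z": 0, "roll": 0},
    {"x": -75, "y": 0, "z": 0, "roll": 0},
    {"x": -75, "y": 0, "z": 0, "roll": 0},
    {"x": -75, "y": 0, "z": 0, "roll": 0}
  ]
}}

```text
clock: 12.28
ee_pos: [0.4656, -0.0071, 0.203]
tcp_rot: [[0.97, 0.245, 0.001], [0.245, -0.97, -0.0], [0.001, 0.001, -1.0]]
contact_force: [0.2, 0.7, -0.1]
width: 0.0647
grip_force: 0.0
```

```bash
python3 - <<'E'
from fit import *
s=state();print(s['clock'],s['width'],s['ee_pos'],s['contact_force']);T,im=wsnap('w7')
T=T.copy();T[2,3]+=.0046
a0,b0=np.radians([-5.1,-95.1]);A=np.array([.538,.0111])
for q,r,z in((A,.024,.141),(A,.006,.15),(A+.105*np.array([np.cos(b0),np.sin(b0)]),.007,.095),(A+.072*np.array([np.cos(a0),np.sin(a0)]),.028,.093)):
    cv2.polylines(im,[np.round(wproj(circ(q,r,z),T)*16).astype(int)],True,(0,255,0),1,shift=4)
cv2.imwrite('pics/w7o.png',cv2.resize(im,(800,600)))
E
```

```text
12.2833 0.0647198022859578 [ 0.46563402 -0.00712031  0.20296306] [ 0.24022677  0.71510345 -0.14166279]
```

View pics/w7o.png

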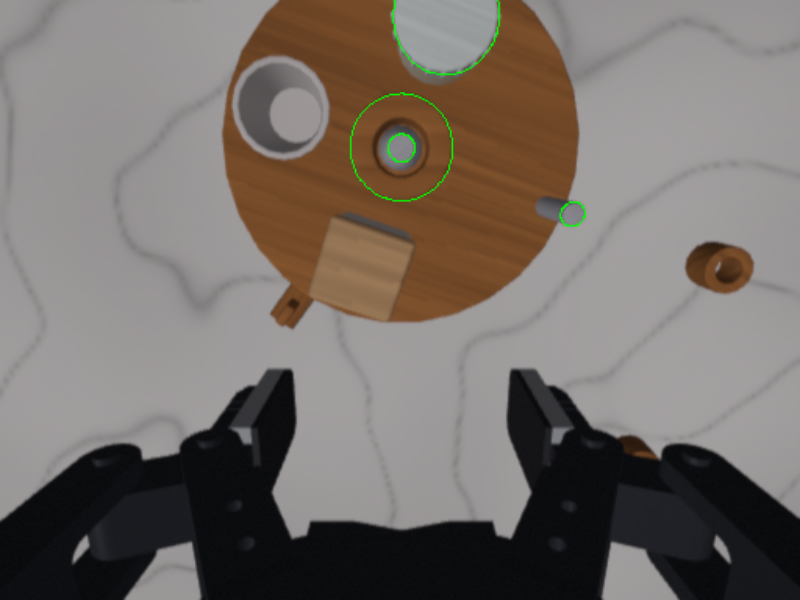

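The overlay matches the jar lid, peg top (572,213) and post tip (401,148). The dark ring around the post is 55 px across, which fits the collar's 26 mm bore at z = 0.141. The hub would be about 63 px. I'll confirm the outer edge numerically.

```bash
python3 - <<'E'
from fit import *
im=cv2.imread('pics/w7_raw.png').astype(float);T=np.load('pics/w7.npy');T[2,3]+=.0046;A=[.538,.0111]
for r in np.arange(4,34,1.5):
    p=wproj(circ(A,r/1e3,.141),T).astype(np.float32)
    v=cv2.remap(im,p[None,:,0],p[None,:,1],cv2.INTER_LINEAR)[0];print(r,v.mean(0).round(),v[:,2].std().round(1))
print(wproj([[*A,.141],[*A,.105]],T))
# edge search: outer collar radius/height fit via gradient
g=cv2.cvtColor(im.astype(np.uint8),cv2.COLOR_BGR2GRAY).astype(np.float32);g=cv2.GaussianBlur(g,(0,0),.7)
gm=np.hypot(cv2.Sobel(g,5,1,0),cv2.Sobel(g,5,0,1)).astype(np.float32)
for rad in(.013,.024,.017):
  print(rad,[(z,round(float(cv2.remap(gm,*[c.astype(np.float32)[None] for c in wproj(circ(A,rad,z/1e3),T).T],cv2.INTER_LINEAR).mean()),1)) for z in range(100,166,5)])
E
```

```text
4.0 [139. 133. 134.] 1.1
5.5 [133. 128. 129.] 6.1
7.0 [108. 103. 104.] 17.8
8.5 [93. 88. 90.] 18.3
10.0 [ 70.  80. 100.] 14.7
11.5 [34. 60. 94.] 13.8
13.0 [28. 51. 82.] 12.8
14.5 [ 40.  74. 115.] 6.1
16.0 [ 41.  76. 118.] 4.4
17.5 [ 41.  75. 118.] 3.9
19.0 [ 41.  75. 117.] 3.9
20.5 [ 41.  75. 117.] 4.2
22.0 [ 40.  74. 116.] 4.0
23.5 [ 37.  68. 107.] 6.9
25.0 [ 38.  70. 110.] 5.5
26.5 [ 38.  71. 111.] 4.5
28.0 [ 39.  71. 111.] 4.2
29.5 [ 39.  71. 112.] 4.2
31.0 [ 41.  72. 112.] 4.6
32.5 [ 43.  74. 112.] 4.8
[[256.46532437  94.73659469]
 [256.42095737  96.22832237]]
0.013 [(100, 68.2), (105, 68.4), (110, 66.9), (115, 61.4), (120, 51.7), (125, 40.1), (130, 33.0), (135, 37.0), (140, 51.0), (145, 65.8), (150, 73.7), (155, 70.2), (160, 58.1), (165, 44.9)]
0.024 [(100, 8.8), (105, 9.6), (110, 11.3), (115, 13.9), (120, 16.5), (125, 18.9), (130, 21.9), (135, 24.2), (140, 20.6), (145, 17.3), (150, 16.2), (155, 11.3), (160, 8.1), (165, 7.6)]
0.017 [(100, 45.9), (105, 41.8), (110, 33.4), (115, 23.9), (120, 15.4), (125, 9.9), (130, 7.5), (135, 6.9), (140, 6.8), (145, 6.7), (150, 6.8), (155, 6.9), (160, 6.8), (165, 6.4)]
```

The collar's outer edge shows at radius 24 mm and top height about 0.137–0.141, so it is seated. Now I go to the peg.

>>> {"op": "jog_arm", "data": {
  "increments": [
    {"x": 13, "y": 33, "z": 0, "roll": 0},
    {"x": 26, "y": 66, "z": 0, "roll": 0},
    {"x": 40, "y": 99, "z": 0, "roll": 0},
    {"x": 40, "y": 99, "z": 20, "roll": 0},
    {"x": 40, "y": 99, "z": 50, "roll": 0}
  ],
  "jaw": 45
}}

```text
clock: 12.75
ee_pos: [0.5321, -0.095, 0.1529]
tcp_rot: [[0.97, 0.244, 0.005], [0.244, -0.97, -0.002], [0.005, 0.003, -1.0]]
contact_force: [-0.2, 0.2, -0.1]
width: 0.0453
grip_force: 0.0
```

>>> {"op": "jog_arm", "data": {
  "increments": [
    {"x": 0, "y": 0, "z": 25, "roll": 0},
    {"x": 0, "y": 0, "z": 50, "roll": 0},
    {"x": 0, "y": 0, "z": 75, "roll": 0},
    {"x": 0, "y": 0, "z": 95, "roll": 0},
    {"x": 0, "y": 0, "z": 101, "roll": 0}
  ]
}}

```text
clock: 13.17
ee_pos: [0.5287, -0.0928, 0.048]
tcp_rot: [[0.969, 0.245, -0.004], [0.245, -0.969, 0.001], [-0.003, -0.002, -1.0]]
contact_force: [-0.9, 0.1, -0.2]
width: 0.045
grip_force: 0.0
```

>>> {"op": "jog_arm", "data": {
  "increments": [
    {"x": 0, "y": 0, "z": 0, "roll": 0},
    {"x": 0, "y": 0, "z": 0, "roll": 0},
    {"x": 0, "y": 0, "z": 0, "roll": 0}
  ]
}}

```text
clock: 13.42
ee_pos: [0.5299, -0.0933, 0.052]
tcp_rot: [[0.969, 0.245, 0.002], [0.245, -0.969, -0.001], [0.002, 0.001, -1.0]]
contact_force: [0.4, 0.2, -0.1]
width: 0.045
grip_force: 0.0
```

>>> {"op": "jog_arm", "data": {
  "increments": [
    {"x": 0, "y": 0, "z": 0, "roll": 0},
    {"x": 0, "y": 0, "z": 0, "roll": 0},
    {"x": 0, "y": 0, "z": 0, "roll": 0},
    {"x": 0, "y": 0, "z": 0, "roll": 0},
    {"x": 0, "y": 0, "z": 0, "roll": 0}
  ],
  "jaw": 5,
  "newtons": 25
}}

```text
clock: 13.83
ee_pos: [0.5295, -0.093, 0.0518]
tcp_rot: [[0.969, 0.245, 0.002], [0.245, -0.969, -0.0], [0.001, 0.001, -1.0]]
contact_force: [-0.3, 3.1, 5.7]
width: 0.0124
grip_force: 24.3
```

The peg is pinched. I'll work out the arc around the axis in tool axes: 161.7° counter-clockwise by the far side, about 3° per row.

```bash
python3 - <<'E'
from h import *
R=np.array([[.9694,.2455],[.2455,-.9694]]);A=np.array([.538,.0111]);p0=A+.105*np.array([np.cos(np.radians(-95.1)),np.sin(np.radians(-95.1))])
tot=161.7;n=55
t=np.linspace(0,1,n+1);w=np.minimum(1,np.minimum((t)/.06+.3,(1-t)/.06+.3));th=np.r_[0,np.cumsum((w[1:]+w[:-1])/2)];th*=tot/th[-1]
b=np.radians(th-95.1);P=A+.105*np.c_[np.cos(b),np.sin(b)]-p0;L=np.round(P@R*1000*2)/2
for i in range(0,n,5): print(i//5,(L[i+1:i+6]-L[i]).tolist())
E
```

```text
0 [[2.5, 1.0], [6.5, 2.0], [11.5, 3.5], [17.0, 4.5], [22.5, 5.0]]
1 [[5.5, 0.5], [11.0, 1.0], [16.5, 1.0], [22.0, 0.5], [27.5, 0.0]]
2 [[5.5, -1.0], [11.0, -2.5], [16.5, -4.0], [21.5, -6.0], [27.0, -8.0]]
3 [[5.0, -2.5], [9.5, -5.0], [14.5, -8.0], [19.0, -11.0], [23.5, -14.5]]
4 [[4.0, -3.5], [8.5, -7.0], [12.0, -11.0], [15.5, -15.5], [19.0, -20.0]]
5 [[3.5, -4.5], [6.0, -9.0], [9.0, -14.0], [11.0, -19.0], [13.5, -24.0]]
6 [[1.5, -5.5], [3.0, -10.5], [4.5, -16.0], [5.5, -21.5], [6.0, -27.0]]
7 [[0.5, -5.5], [0.5, -11.0], [0.5, -17.0], [0.0, -22.5], [-0.5, -28.0]]
8 [[-1.5, -5.5], [-2.5, -10.5], [-4.0, -16.0], [-6.0, -21.0], [-8.5, -26.5]]
9 [[-2.5, -5.0], [-5.0, -9.5], [-8.0, -14.5], [-11.0, -19.0], [-14.5, -23.5]]
10 [[-3.5, -4.0], [-7.5, -8.0], [-11.5, -11.5], [-14.5, -14.0], [-16.5, -16.0]]
```

First two calls, to check the forces.

>>> {"op": "jog_arm", "data": {
  "increments": [
    {"x": 2.5, "y": 1, "z": 0, "roll": 0},
    {"x": 6.5, "y": 2, "z": 0, "roll": 0},
    {"x": 11.5, "y": 3.5, "z": 0, "roll": 0},
    {"x": 17, "y": 4.5, "z": 0, "roll": 0},
    {"x": 22.5, "y": 5, "z": 0, "roll": 0}
  ]
}}

```text
clock: 14.25
ee_pos: [0.5524, -0.0924, 0.0517]
tcp_rot: [[0.969, 0.246, 0.001], [0.246, -0.969, -0.0], [0.001, 0.0, -1.0]]
contact_force: [-2.0, 0.3, 4.2]
width: 0.0123
grip_force: 24.6
```

>>> {"op": "jog_arm", "data": {
  "increments": [
    {"x": 5.5, "y": 0.5, "z": 0, "roll": 0},
    {"x": 11, "y": 1, "z": 0, "roll": 0},
    {"x": 16.5, "y": 1, "z": 0, "roll": 0},
    {"x": 22, "y": 0.5, "z": 0, "roll": 0},
    {"x": 27.5, "y": 0, "z": 0, "roll": 0}
  ]
}}

```text
clock: 14.67
ee_pos: [0.579, -0.0856, 0.0516]
tcp_rot: [[0.969, 0.246, 0.001], [0.246, -0.969, -0.0], [0.0, 0.0, -1.0]]
contact_force: [-1.8, 2.4, 5.5]
width: 0.0128
grip_force: 24.7
```

Forces are small, so I continue.

>>> {"op": "jog_arm", "data": {
  "increments": [
    {"x": 5.5, "y": -1, "z": 0, "roll": 0},
    {"x": 11, "y": -2.5, "z": 0, "roll": 0},
    {"x": 16.5, "y": -4, "z": 0, "roll": 0},
    {"x": 21.5, "y": -6, "z": 0, "roll": 0},
    {"x": 27, "y": -8, "z": 0, "roll": 0}
  ]
}}

```text
clock: 15.08
ee_pos: [0.6044, -0.072, 0.0517]
tcp_rot: [[0.969, 0.245, 0.003], [0.245, -0.969, -0.002], [0.002, 0.002, -1.0]]
contact_force: [2.1, -4.2, 4.9]
width: 0.0125
grip_force: 24.7
```

>>> {"op": "jog_arm", "data": {
  "increments": [
    {"x": 5, "y": -2.5, "z": 0, "roll": 0},
    {"x": 9.5, "y": -5, "z": 0, "roll": 0},
    {"x": 14.5, "y": -8, "z": 0, "roll": 0},
    {"x": 19, "y": -11, "z": 0, "roll": 0},
    {"x": 23.5, "y": -14.5, "z": 0, "roll": 0}
  ]
}}

```text
clock: 15.5
ee_pos: [0.6254, -0.0532, 0.0518]
tcp_rot: [[0.969, 0.245, 0.007], [0.246, -0.969, -0.003], [0.006, 0.005, -1.0]]
contact_force: [12.0, -12.6, -2.0]
width: 0.0122
grip_force: 24.4
```

>>> {"op": "jog_arm", "data": {
  "increments": [
    {"x": 4, "y": -3.5, "z": 0, "roll": 0},
    {"x": 8.5, "y": -7, "z": 0, "roll": 0},
    {"x": 12, "y": -11, "z": 0, "roll": 0},
    {"x": 15.5, "y": -15.5, "z": 0, "roll": 0},
    {"x": 19, "y": -20, "z": 0, "roll": 0}
  ]
}}

```text
clock: 15.92
ee_pos: [0.6406, -0.0292, 0.0521]
tcp_rot: [[0.969, 0.245, 0.011], [0.245, -0.97, -0.003], [0.01, 0.006, -1.0]]
contact_force: [18.0, -10.6, -4.4]
width: 0.0124
grip_force: 24.4
```

>>> {"op": "jog_arm", "data": {
  "increments": [
    {"x": 3.5, "y": -4.5, "z": 0, "roll": 0},
    {"x": 6, "y": -9, "z": 0, "roll": 0},
    {"x": 9, "y": -14, "z": 0, "roll": 0},
    {"x": 11, "y": -19, "z": 0, "roll": 0},
    {"x": 13.5, "y": -24, "z": 0, "roll": 0}
  ]
}}

```text
clock: 16.33
ee_pos: [0.6467, -0.0014, 0.0521]
tcp_rot: [[0.97, 0.245, 0.009], [0.245, -0.97, -0.001], [0.008, 0.003, -1.0]]
contact_force: [12.6, -3.8, 0.6]
width: 0.0127
grip_force: 24.9
```

>>> {"op": "jog_arm", "data": {
  "increments": [
    {"x": 1.5, "y": -5.5, "z": 0, "roll": 0},
    {"x": 3, "y": -10.5, "z": 0, "roll": 0},
    {"x": 4.5, "y": -16, "z": 0, "roll": 0},
    {"x": 5.5, "y": -21.5, "z": 0, "roll": 0},
    {"x": 6, "y": -27, "z": 0, "roll": 0}
  ]
}}

```text
clock: 16.75
ee_pos: [0.6447, 0.027, 0.052]
tcp_rot: [[0.969, 0.245, 0.006], [0.245, -0.969, -0.0], [0.006, 0.002, -1.0]]
contact_force: [8.0, -0.7, 2.4]
width: 0.0124
grip_force: 25.0
```

Forces stay under 20 N radially, which points to a small axis error. Continuing.

>>> {"op": "jog_arm", "data": {
  "increments": [
    {"x": 0.5, "y": -5.5, "z": 0, "roll": 0},
    {"x": 0.5, "y": -11, "z": 0, "roll": 0},
    {"x": 0.5, "y": -17, "z": 0, "roll": 0},
    {"x": 0, "y": -22.5, "z": 0, "roll": 0},
    {"x": -0.5, "y": -28, "z": 0, "roll": 0}
  ]
}}

```text
clock: 17.17
ee_pos: [0.6352, 0.054, 0.0518]
tcp_rot: [[0.969, 0.245, 0.002], [0.245, -0.969, -0.0], [0.001, 0.001, -1.0]]
contact_force: [-1.4, -3.5, 9.5]
width: 0.0125
grip_force: 25.8
```

>>> {"op": "jog_arm", "data": {
  "increments": [
    {"x": -1.5, "y": -5.5, "z": 0, "roll": 0},
    {"x": -2.5, "y": -10.5, "z": 0, "roll": 0},
    {"x": -4, "y": -16, "z": 0, "roll": 0},
    {"x": -6, "y": -21, "z": 0, "roll": 0},
    {"x": -8.5, "y": -26.5, "z": 0, "roll": 0}
  ]
}}

```text
clock: 17.58
ee_pos: [0.6199, 0.0773, 0.0516]
tcp_rot: [[0.969, 0.246, 0.0], [0.246, -0.969, -0.001], [0.0, 0.001, -1.0]]
contact_force: [-2.5, -4.3, 10.2]
width: 0.0123
grip_force: 26.2
```

>>> {"op": "jog_arm", "data": {
  "increments": [
    {"x": -2.5, "y": -5, "z": 0, "roll": 0},
    {"x": -5, "y": -9.5, "z": 0, "roll": 0},
    {"x": -8, "y": -14.5, "z": 0, "roll": 0},
    {"x": -11, "y": -19, "z": 0, "roll": 0},
    {"x": -14.5, "y": -23.5, "z": 0, "roll": 0}
  ]
}}

```text
clock: 18.0
ee_pos: [0.6003, 0.0966, 0.0515]
tcp_rot: [[0.969, 0.245, 0.001], [0.245, -0.969, -0.001], [0.001, 0.001, -1.0]]
contact_force: [-0.0, -2.0, 5.4]
width: 0.0126
grip_force: 26.0
```

>>> {"op": "jog_arm", "data": {
  "increments": [
    {"x": -3.5, "y": -4, "z": 0, "roll": 0},
    {"x": -7.5, "y": -8, "z": 0, "roll": 0},
    {"x": -11.5, "y": -11.5, "z": 0, "roll": 0},
    {"x": -14.5, "y": -14, "z": 0, "roll": 0},
    {"x": -16.5, "y": -16, "z": 0, "roll": 0}
  ]
}}

```text
clock: 18.42
ee_pos: [0.5801, 0.108, 0.0513]
tcp_rot: [[0.969, 0.246, 0.0], [0.246, -0.969, -0.001], [0.0, 0.001, -1.0]]
contact_force: [-1.6, -5.9, 5.8]
width: 0.0125
grip_force: 26.3
```

>>> {"op": "jog_arm", "data": {
  "increments": [
    {"x": 0, "y": 0, "z": 0, "roll": 0},
    {"x": 0, "y": 0, "z": 0, "roll": 0},
    {"x": 0, "y": 0, "z": 0, "roll": 0}
  ]
}}

```text
clock: 18.67
ee_pos: [0.5802, 0.1079, 0.0513]
tcp_rot: [[0.969, 0.245, 0.0], [0.245, -0.969, -0.001], [-0.0, 0.001, -1.0]]
contact_force: [-1.2, -3.0, 6.2]
width: 0.012
grip_force: 26.3
```

```bash
python3 - <<'E'
from fit import *
s=state();print(s['clock'],s['ee_pos'],s['contact_force'],s['width'],s['grip_force']);p=s['ee_pos'][:2]
for A in([.538,.0111],[.540,.0105]):print(np.degrees(np.arctan2(*(p-A)[::-1])),np.hypot(*(p-A)))
top=eyes.get_image('top');sc=eyes.get_image('scene');T,w=wsnap('w8')
cv2.imwrite('pics/top8.png',top);cv2.imwrite('pics/scene8.png',sc)
# jar lid: whitish low-saturation blob near expected place
for n,im in(('top',top),('scene',sc)):
    hsv=cv2.cvtColor(im,cv2.COLOR_BGR2HSV);e=proj(n,[[.472,.039,.093]])[0];print(n,'exp lid',e)
    m=((hsv[...,1]<60)&(hsv[...,2]>110)).astype(np.uint8)
    k,l,st,c=cv2.connectedComponentsWithStats(m)
    for i in range(1,k):
        if st[i,4]>15 and np.hypot(*(c[i]-e))<90: print(c[i].round(1),st[i])
E
```

```text
18.6667 [0.58019206 0.10786798 0.05132123] [-1.17762318 -3.01732693  6.16280504] 0.012021894268117882 26.26462161540985
66.44219036510641 0.10556615262986359
67.56988922638882 0.10533720098179414
top exp lid [266.67075136 209.66265059]
[269.4 179.4] [     0      0    512    384 154745]
[275.8 186.8] [274 185   5   5  19]
[296.5 197.7] [288 190  18  17 210]
[352.3 198.2] [351 196   4   5  18]
scene exp lid [234.29085561 202.85088794]
[273.2 242. ] [     0      0    512    384 127487]
[269.8 152.7] [269 149   3   9  21]
[249.5 199.7] [247 198   7   5  23]
[225.5 233.8] [213 226  24  17 243]
[260.  250.1] [253 239  19  22 163]
```

The deck is turned and still held. I'll check the angle by rectifying the top and scene views at lid height, before and after, and finding the best rotation.

```bash
cat > reg.py <<'E'
from fit import *
def rect(n,im,A,z,N=141,h=.105):
    g=np.linspace(-h,h,N);X,Y=np.meshgrid(g,g);P=np.c_[A[0]+X.ravel(),A[1]+Y.ravel(),0*X.ravel()+z]
    p=proj(n,P).astype(np.float32);return cv2.remap(im,p[:,0].reshape(N,N),p[:,1].reshape(N,N),cv2.INTER_LINEAR)
def run(after,before=('top0','scene0')):
  for n,b,A in(('top',before[0],(.5372,.0117)),('scene',before[1],(.538,.0111))):
    i0=cv2.resize(cv2.imread(f'pics/{b}.png'),(512,384),interpolation=cv2.INTER_AREA);i1=cv2.imread(f'pics/{n}{after}.png')
    for z in(.08,.091):
        r0=rect(n,i0,A,z);r1=rect(n,i1,A,z);N=141;g=np.linspace(-105,105,N);X,Y=np.meshgrid(g,g)
        best=[]
        for ph in np.arange(140,185,.5):
            M=cv2.getRotationMatrix2D((70,70),-ph,1);q=cv2.warpAffine(r0,M,(N,N))
            sc=[]
            for off in(-90,90,180) if n=='scene' else (-90,180): # cup is th+90... sectors vs jar angle -5.1
                pass
            jar=-5.1+ph;res=[]
            for o in(90,180):   # cup, box
                c=np.radians(jar+o);m=np.hypot(X-72*np.cos(c),Y-72*np.sin(c))<34
                a_=q[m].astype(float).ravel();b_=r1[m].astype(float).ravel();res.append(np.corrcoef(a_,b_)[0,1])
            best.append(res)
        best=np.array(best);i=best.argmax(0);print(n,z,'cup',140+i[0]*.5,best[i[0],0].round(3),'box',140+i[1]*.5,best[i[1],1].round(3))
E
python3 -c "from reg import *;run(8)"
```

```text
top 0.08 cup 163.0 0.772 box 165.5 0.956
top 0.091 cup 161.0 0.756 box 166.0 0.941
scene 0.08 cup 160.0 0.293 box 184.0 0.596
scene 0.091 cup 140.0 0.433 box 166.5 0.743
```

```bash
python3 - <<'E'
from fit import *
i0=cv2.resize(cv2.imread('pics/top0.png'),(512,384),interpolation=cv2.INTER_AREA);i1=cv2.imread('pics/top8.png')
A=np.array([.5372,.0117])
def ang(p):d=p[:2]-A;return np.degrees(np.arctan2(d[1],d[0])).round(1),np.hypot(*d).round(4)
for nm,im in(('before',i0),('after',i1)):
    hsv=cv2.cvtColor(im,cv2.COLOR_BGR2HSV)
    box=np.zeros(im.shape[:2],np.uint8);dk=np.round(proj('top',circ(A,.118,.05))).astype(int);cv2.fillPoly(box,[dk],1)
    # pale box lid
    b,g,r=[im[...,i].astype(int) for i in range(3)]
    for tag,m in(('light',(hsv[...,1]<70)&(hsv[...,2]>100)),('boxlid',(hsv[...,1]>=70)&(hsv[...,1]<170)&(g>85))):
        mm=cv2.morphologyEx((m&(box>0)).astype(np.uint8),cv2.MORPH_OPEN,np.ones((2,2)))
        k,l,st,c=cv2.connectedComponentsWithStats(mm)
        for i in range(1,k):
            if st[i,4]>40:
                z=.091 if tag=='boxlid' else .08;ct=(st[i,:2]+(st[i,2:4]-1)/2)
                rr=cv2.minAreaRect(np.argwhere(l==i)[:,::-1].astype(np.float32))
                print(nm,tag,c[i].round(1),st[i],'centroid',ang(ray('top',c[i],z)),'bboxcentre',ang(ray('top',ct,z)),'rectangle',np.round(rr[0],1),np.round(rr[1],1),round(rr[2],1))
    print(nm,'median deck hsv',np.median(hsv[box>0],0))
E
```

```text
before light [278.4 166.4] [270 158  18  18 267] centroid (np.float64(-5.8), np.float64(0.0707)) bboxcentre (np.float64(-6.0), np.float64(0.0704)) rectangle [278.5 166.5] [17. 17.] 90.0
before light [254.3 185.7] [248 179  14  15 164] centroid (np.float64(82.8), np.float64(0.0671)) bboxcentre (np.float64(83.4), np.float64(0.0662)) rectangle [254.5 186. ] [14. 13.] 90.0
before boxlid [273.6 212.9] [265 204  18  18 271] centroid (np.float64(175.4), np.float64(0.0746)) bboxcentre (np.float64(175.1), np.float64(0.0736)) rectangle [273.7 212.8] [16.3 16.5] 6.3
before median deck hsv [ 13. 173. 101.]
after light [297.2 198.6] [289 191  18  17 228] centroid (np.float64(-113.3), np.float64(0.0723)) bboxcentre (np.float64(-113.8), np.float64(0.0736)) rectangle [297.5 199. ] [16. 17.] 90.0
after boxlid [285.7 168.3] [275 158  22  22 290] centroid (np.float64(-24.6), np.float64(0.0696)) bboxcentre (np.float64(-24.3), np.float64(0.0687)) rectangle [285.7 168.3] [17.  17.3] 24.0
after median deck hsv [ 14.  94. 105.]
```

The box reads -24.5° and the cup -113.5°, so the jar is at about 156° against the pointer at about 156.7°. That is aligned within measurement noise, and the peg is still held with 26 N.

```bash
python3 -c "
from station import state,hand_in
s=state();print(s['clock'],s['grip_force'],s['dq']);print(hand_in())"
```

```text
18.8167 26.269344985485077 [-0.0012102   0.00111345 -0.00037538 -0.00146847 -0.00207216 -0.00016548]
the job is handed in; nothing more can be done
None
```

Handed in at 18.8 s: the collar is down on the shoulder, and the carousel was turned steadily by its peg until the jar came in line with the pointer (within about 1° by the top camera). The fingers still hold the peg.

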